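# Put the limes under vacuum

## Task

Put all the limes from the fruit tray into the white fresh-keeping box and move the two stray mandarins out of the box into the tray, where all the other fruit belongs; the box is to hold limes only. Then shut the clear lid fully and, with it shut, pump the lever through four full strokes, each time right down to the stop and all the way back up. Leave the things standing around where they are.

Things in the scene. Friction and masses are not known exactly. Their poses are not given: they have to be found in the camera images.
- tray: shallow wooden fruit tray, 236 mm (its x) by 350 mm (its y), fixed; origin under its centre, z up. Floor 5 mm thick, a lip 8 mm wide all round whose top is 20 mm above the worktop
- tray_in (a point): centre of the upper face of the tray's floor, axes as the tray's; the inside reaches 110 mm along x and 167 mm along y either way
- fresh_box: fixed vacuum box, lever pump on its +y side; 166 mm along x, 346 along y. Origin on the worktop; -x is its front (towards the robot, give or take yaw), z up. White box: centre y = -40 mm, outside 166 x 266 mm, walls 8 mm, rim 62 mm high, inside 150 x 250 mm. Pump: grey foot at y = 99 to 165 mm, a fork 112 mm high near the back, a barrel 74 mm high
- box_in (a point): centre of the upper face of the white box's inner floor, 6 mm above the worktop, axes as the fresh_box's
- lid (a joint): clear lid's angle, rad: 0 shut, 1.57 upright, at most 1.95 (leaning back). Hinge axis along y on the back rim, at x 87, y -40, z 64 mm in the fresh_box's frame; the stiff hinge holds it where left, 3 N at the tab moves it. Plate 4 to 170 mm from the axis, 266 mm long, 8 mm thick, underside through the axis; at mid edge a green tab, 80 mm wide, reaches to 192 mm
- lid_tab (a point): middle of the green tab, on its upper (outer) face, 179 mm from the hinge axis
- lever (a joint): pump lever's angle, rad: 0 up (its spring holds it there), 0.60 down at the stop. Pivot along y at x 55, y 132, z 100 mm in the fresh_box's frame; arm towards -x, 0.61 rad above level when up, about level when down: the grip sinks 97 mm and goes 31 mm to -x. Pressing the grip takes about 6 N at the top, 11 N at the bottom; let go, it springs up in half a second
- lever_grip (a point): centre of the lever's green cross grip, a round bar 24 mm thick and 64 mm long along the fresh_box's y, 170 mm from the pivot; moves with the lever
- lime_a_mid (a point): centre of a green lime, 53 x 46 x 48 mm, 50 g, may roll; up to four limes, some may be absent (no pose)
- lime_b_mid (a point): centre of a green lime, 53 x 46 x 48 mm, 50 g, may roll; up to four limes, some may be absent (no pose)
- lime_c_mid (a point): centre of a green lime, 53 x 46 x 48 mm, 50 g, may roll; up to four limes, some may be absent (no pose)
- lime_d_mid (a point): centre of a green lime, 53 x 46 x 48 mm, 50 g, may roll; up to four limes, some may be absent (no pose)
- mandarin_a_mid (a point): centre of an orange mandarin, 49 x 50 x 44 mm, loose; lies in the tray at the start
- lemon_mid (a point): centre of a yellow lemon, 83 x 58 x 58 mm (long along its x), loose
- mandarin_b_mid (a point): centre of an orange mandarin, 49 x 50 x 44 mm, loose; this one lies in the fresh_box at the start
- mandarin_c_mid (a point): centre of an orange mandarin, 49 x 50 x 44 mm, loose; this one lies in the fresh_box at the start
- jar: jar with yellow lid, 63 mm across, 94 mm high, loose, a bystander; origin at the centre of its underside
- spice: spice jar with green cap, 46 mm across, 106 mm high, loose, a bystander; origin at the centre of its underside
- black_mug: black mug, 88 x 124 mm with handle, 106 mm high, loose, a bystander; origin at the centre of its underside
Things that resemble listed ones, but are neither listed nor needed, are in the scene too. What is shaped like the part that bears lime_b_mid but pink or purple is not meant. What is shaped like the part that bears mandarin_c_mid but grey is not meant.

How it is judged:
By the outcome, as a careful person would: the job done as asked, in the order asked, and still so for the second after the job is handed in, with the robot touching nothing.
Of lime_a, lime_b, lime_c, lime_d only 2 to 4 are there at a start; the rules pass over those that are not, and their reading is None.
At some moment in a run one of lime_a, lime_b, lime_c, lime_d may be knocked a few centimetres aside while the robot is not near it.
Once in a run the grip may slacken for a moment while it holds something.
It also fails if it takes over 210 s, if anything falls off the work surface, if the arm or the gripper's body presses on something with over 40 N, if the wrist force passes 120 N, or if a joint passes its speed limit or range.

## Robot

A 6-joint arm with a two-finger parallel gripper is mounted at the origin on a cart in front of the work surface, level with it; the furniture and walls round the work are solid. World frame = base frame: x ahead of the robot, y to its left, z up, the work surface at z = 0. Lengths are in m, angles in rad, forces in N, time in s.
With the tool pointing down it reaches from about 0.275 to 0.725 m from the base axis. Payload 15.9 kg.
Tool frame: the origin (TCP) lies on the centre line of the jaws, within the pads' length; the fingertips stand 17 mm ahead of it and the grasp point (between the pads) lies 2 mm behind it; z points along the fingers, y is the direction in which the jaws open and shut (so a half turn about z gives the same grasp; the last joint's range is limited). The gripper opens to 85 mm and grips with 20 to 120 N. Pads are 22 mm wide; open, the fingers measure 114 mm over their backs; the gripper's body (76 mm by 85 mm) begins 54 mm behind the grasp point. The pads swing forward as they close: fully open they stand 13 mm farther back than shut.
Start: joints at [0, 0.213, -0.034, 1.323, 0, 1.571], TCP at [0.5, -0, 0.248] pointing down, gripper open.
Joint ranges: [-2.98, 2.98], [-0.74, 1.72], [-1.14, 1.35], [-2.1, 2.04], [-1.57, 1.44], [-3.14, 3.14]. Speed limits (rad/s): [1.89, 1.89, 2.39, 2.57, 3.14, 3.14].

## Interface

Orientations are given as a unit quaternion [x, y, z, w].
In Python, from bench import ctrl, fingers, grab_frame, job, finder gives the robot as it stands. The module is installed in compiled form; this text tells all that it offers. Calls block until the motion is done:
- ctrl.movep(position, orientation): joint-space move of the TCP to a pose.
- ctrl.servo_line(position, orientation=None, vel=0.15): straight line of the TCP; orientation=None keeps the orientation; vel is the mean speed in m/s.
- ctrl.movej(angles): joint-space move.
- fingers.grip(opening, effort=None): finger opening in m; effort is the grip in N (None keeps the last); returns when the fingers have stopped.
- ctrl.pause(seconds).
- ctrl.solve_ik(position, orientation): joint angles nearest the present ones, or None.
- ctrl.sense(): the state.
- grab_frame(name): name is "scene" or "side" or "wrist"; returns a dict with "color" (400x640x3 uint8, blue, green, red), "K" (3x3 intrinsics, pixels), "T" (4x4, takes a point from camera to world coordinates); the wrist camera has in their place "T_tool_cam" (4x4, takes a point from camera to tool coordinates, whose origin is the TCP and whose axes are the flange's). Camera axes: x right, y up, looking along -z (the intrinsics and any distortion apply to the point x, -y, -z); pixel columns grow to the right and rows downward; lengths in m; the calibration is good to about 2 mm. A picture is of the moment at which its call begins: read the wrist's pose just before it. There is no depth.
A pose or a line that the arm cannot do raises ctrl.PlanningError and nothing moves.
- job.close_job(): hands the job in, once; it reports no verdict.
Trained networks look in the newest picture that a camera, given by its name, has taken for a name from the list of things; names that differ only in an ending like _2 or _b are one class to them, and where a whole thing is asked for, a point or a joint stands for the part that bears it (a point fixed in the world has none). Each returns a list of dicts, best first, with "conf" (0 to 1); they miss things now and then, are a little off and sometimes report something else, mostly with a low value. They report only what shows in the picture. A call takes as long as a camera call. They do not tell look-alikes from the thing itself.
- finder.search_frame(camera, target): "centre" ([x, y, z] in m, in the coordinates of the camera as it stood for that picture, good to about 4 mm: the middle of the surface that is visible of it).
- finder.landmark_of(camera, target): "centre" ([x, y, z] in m, in the coordinates of the camera as it stood for that picture, good to about 4 mm: a listed point, or the origin of a listed thing).
The state is a dict: "time_s": time; "joint_pos": joint angles; "qvel": joint speeds; "effort": joint torques, N m; "position": TCP position; "tool_rot": TCP orientation; "ft_force": force on the tool from outside, world axes, zero at the start; "ft_torque": the same for the moment, N m; "opening": finger opening in m.
Only numpy, scipy, OpenCV 4.12 (cv2) and the standard library are available. Lean on these libraries where they do the work, as an engineer would, in place of code of your own. Each camera call takes 0.05 s, during which the arm holds its last target.

## Working session

There is one attempt and no reset: what is moved stays moved. The work goes in short steps, each a Python script; the robot and the scene stay as the last script left them, time stands still between calls to the robot, and variables do not carry over. Pictures are saved under pics/ and viewed, and the job is handed in when it is done.

```bash
mkdir -p pics; ls; python3 - <<'E'
from bench import ctrl, fingers, grab_frame, job, finder
import cv2
s=ctrl.sense(); print(s)
for n in ["scene","side","wrist"]:
    f=grab_frame(n); cv2.imwrite(f"pics/{n}0.png",f["color"]); print(n,f["K"],f.get("T",f.get("T_tool_cam")), [k for k in f])
E
```

```text
pics
{'time_s': 0.0, 'joint_pos': array([-1.38971651e-05,  2.13392313e-01, -3.50619548e-02,  1.32349537e+00,
       -2.51647324e-05,  1.57078442e+00]), 'qvel': array([ 1.21816000e-04,  2.18993322e-04, -1.92915023e-04,  3.66160249e-04,
       -5.80184745e-05, -7.66793111e-04]), 'effort': array([-1.43474466e-03, -6.86183596e+01,  4.87125492e+01,  1.75234705e-02,
       -1.83502889e-04, -7.31988712e-05]), 'position': array([ 4.99678333e-01, -1.44583014e-05,  2.47796950e-01]), 'tool_rot': array([ 7.07107364e-01,  7.07105963e-01, -4.16649112e-04, -3.98865482e-04]), 'ft_force': array([ 0.22014375, -0.18747163,  0.51895026]), 'ft_torque': array([0.01551624, 0.02117771, 0.01345348]), 'opening': 0.08534305437027855}
scene [[437.23991521   0.         322.89733764]
 [  0.         437.23991521 199.4881095 ]
 [  0.           0.           1.        ]] [[-0.57951199  0.57030959 -0.58216219 -0.19454806]
 [-0.81492113 -0.3982172   0.42110167  0.51916779]
 [ 0.00833132  0.71844974  0.69552898  1.02518573]
 [ 0.          0.          0.          1.        ]] ['color', 'K', 'T']
side [[389.18462778   0.         313.91463199]
 [  0.         389.18462778 204.90240826]
 [  0.           0.           1.        ]] [[ 0.98290584  0.13343557 -0.12685056  0.41444527]
 [-0.1828777   0.62805961 -0.75637086 -0.85687867]
 [-0.02125707  0.76663947  0.64172585  0.86989096]
 [ 0.          0.          0.          1.        ]] ['color', 'K', 'T']
wrist [[358.59734931   0.         315.19658718]
 [  0.         358.59734931 196.23905117]
 [  0.           0.           1.        ]] [[-1.08989325e-03  9.48245745e-01  3.17535540e-01  8.16482724e-02]
 [ 9.99998977e-01  7.39189363e-04  1.22493049e-03 -7.98799658e-05]
 [ 9.26816231e-04  3.17536550e-01 -9.48245580e-01 -1.26203338e-01]
 [ 0.00000000e+00  0.00000000e+00  0.00000000e+00  1.00000000e+00]] ['color', 'K', 'T_tool_cam']
```

View pics/scene0.png

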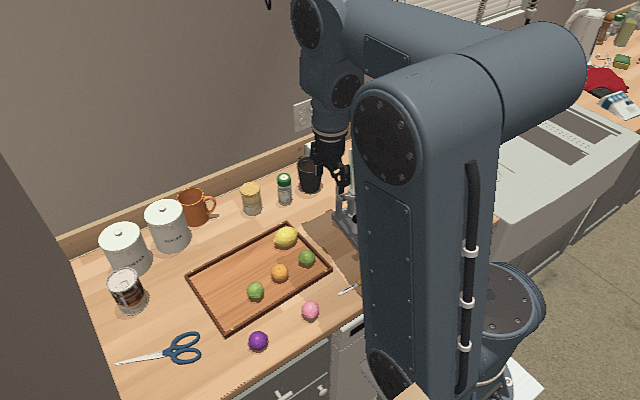

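View pics/side0.png

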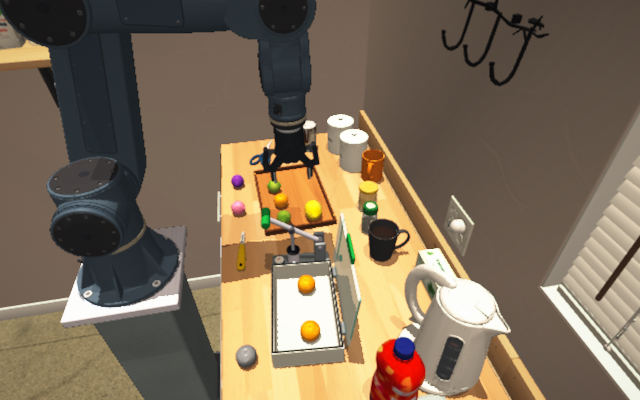

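View pics/wrist0.png

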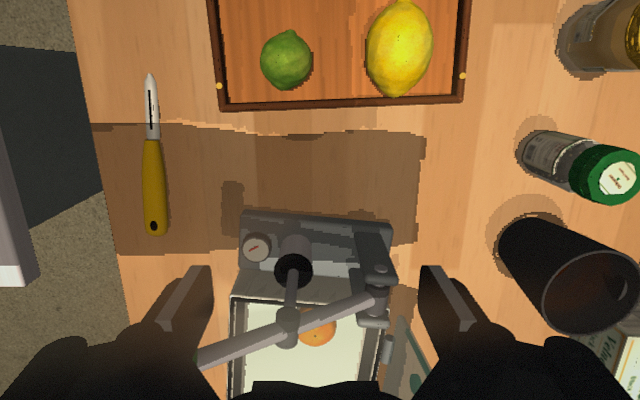

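```bash
cat > h.py <<'E'
from bench import ctrl, fingers, grab_frame, job, finder
import cv2, numpy as np
from scipy.spatial.transform import Rotation as R
def grab(n,save=None):
    s=ctrl.sense(); f=grab_frame(n)
    if n=="wrist":
        T=np.eye(4);T[:3,:3]=R.from_quat(s["tool_rot"]).as_matrix();T[:3,3]=s["position"]; T=T@f["T_tool_cam"]
    else: T=f["T"]
    if save: cv2.imwrite(f"pics/{save}.png",f["color"])
    return f,T
def pix(f,T,p):
    c=np.linalg.inv(T)@np.append(p,1); c=c[:3]; 
    u=f["K"]@np.array([c[0]/-c[2],-c[1]/-c[2],1]); return u[:2].round(0)
def ray(f,T,uv,z):
    d=np.linalg.inv(f["K"])@np.array([uv[0],uv[1],1.]); d=T[:3,:3]@np.array([d[0],-d[1],-d[2]])
    o=T[:3,3]; return o+d*(z-o[2])/d[2]
def find(n,f,T,targets,fn="landmark_of",k=5):
    out={}
    for t in targets:
        L=getattr(finder,fn)(n,t); out[t]=[]
        for r in L[:k]:
            w=(T@np.append(r["centre"],1))[:3]; out[t].append((round(r["conf"],2),w))
            print(n,t,round(r["conf"],2),w.round(3),pix(f,T,w))
        if not L: print(n,t,"none")
    return out
def down(yaw=0):
    # yaw: direction of jaw axis(tool y) angle from world x; yaw=0 jaws along x (start)
    return (R.from_euler("z",yaw)*R.from_quat([.7071068,.7071068,0,0])).as_quat()
E
python3 - <<'E'
from h import *
A=["tray","tray_in","fresh_box","box_in","lid_tab","lever_grip","lime_a_mid","mandarin_a_mid","lemon_mid","jar","spice","black_mug"]
for n in ["side","wrist","scene"]:
    f,T=grab(n); find(n,f,T,A)
E
```

```text
side tray 0.89 [ 0.516  0.222 -0.003] [292. 199.]
side tray_in 0.65 [0.515 0.226 0.002] [291. 197.]
side fresh_box 0.83 [ 0.485 -0.229  0.004] [304. 302.]
side box_in 0.97 [ 0.474 -0.269  0.004] [302. 316.]
side box_in 0.54 [ 0.416 -0.09   0.2  ] [266. 217.]
side lid_tab 0.97 [ 0.593 -0.28   0.243] [351. 247.]
side lever_grip 0.91 [ 0.416 -0.092  0.197] [266. 218.]
side lever_grip 0.56 [ 0.592 -0.282  0.243] [351. 248.]
side lime_a_mid none
side mandarin_a_mid 0.56 [ 0.415 -0.091  0.201] [266. 217.]
side mandarin_a_mid 0.45 [0.474 0.184 0.024] [281. 201.]
side lemon_mid 0.66 [0.571 0.101 0.035] [313. 210.]
side jar 0.56 [0.762 0.115 0.006] [367. 207.]
side spice 0.82 [0.736 0.007 0.001] [369. 230.]
side spice 0.19 [ 0.517  0.225 -0.001] [292. 198.]
side black_mug 0.6 [ 0.757 -0.102  0.001] [386. 253.]
wrist tray none
wrist tray_in none
wrist fresh_box 0.93 [ 0.484 -0.228 -0.001] [303. 334.]
wrist box_in none
wrist lid_tab none
wrist lever_grip none
wrist lime_a_mid none
wrist mandarin_a_mid none
wrist lemon_mid 0.85 [0.569 0.104 0.034] [394.  49.]
wrist jar 0.62 [0.758 0.12  0.003] [
[... 168 characters left out ...]
_mug 0.77 [ 0.759 -0.102 -0.   ] [540. 244.]
wrist black_mug 0.24 [0.761 0.119 0.003] [591.  34.]
scene tray 0.69 [ 0.514  0.227 -0.001] [259. 275.]
scene tray_in 0.75 [0.517 0.223 0.001] [260. 274.]
scene tray_in 0.53 [0.569 0.099 0.035] [287. 236.]
scene fresh_box none
scene box_in none
scene lid_tab 0.46 [0.513 0.225 0.   ] [260. 275.]
scene lid_tab 0.33 [ 0.759  0.115 -0.001] [252. 210.]
scene lever_grip none
scene lime_a_mid none
scene mandarin_a_mid 0.57 [0.475 0.183 0.023] [279. 272.]
scene lemon_mid 0.78 [0.565 0.099 0.036] [288. 236.]
scene jar 0.6 [0.76  0.118 0.001] [252. 209.]
scene spice 0.61 [0.733 0.003 0.   ] [286. 200.]
scene black_mug 0.72 [ 0.756 -0.1    0.   ] [307. 184.]
```

```bash
python3 - <<'E'
from h import *
A=["tray","tray_in","lime_a_mid","mandarin_a_mid","lemon_mid"]
fingers.grip(0.085,30)
ctrl.movep([0.50,0.13,0.33],down(0))
f,T=grab("wrist","tray1"); find("wrist",f,T,A); find("wrist",f,T,["lime_a_mid","mandarin_a_mid"],"search_frame")
E
```

```text
wrist tray 0.65 [0.518 0.227 0.003] [331.  62.]
wrist tray_in 0.61 [0.763 0.118 0.004] [522. 154.]
wrist tray_in 0.59 [0.515 0.227 0.005] [328.  62.]
wrist lime_a_mid none
wrist mandarin_a_mid 0.65 [0.472 0.187 0.03 ] [291.  99.]
wrist lemon_mid 0.93 [0.564 0.102 0.033] [368. 171.]
wrist lime_a_mid none
wrist mandarin_a_mid 0.94 [0.472 0.187 0.047] [290. 100.]
wrist mandarin_a_mid 0.39 [0.473 0.099 0.046] [292. 177.]
```

View pics/tray1.png

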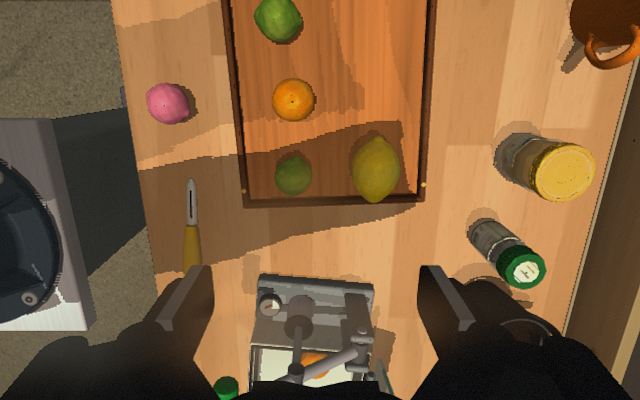

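```bash
python3 - <<'E'
from h import *
ctrl.movep([0.50,0.23,0.33],down(0))
f,T=grab("wrist","tray2"); find("wrist",f,T,["lime_a_mid","lime_b_mid","lime_c_mid","mandarin_a_mid","tray"]); find("wrist",f,T,["lime_a_mid"],"search_frame")
hsv=cv2.cvtColor(f["color"],cv2.COLOR_BGR2HSV)
m=cv2.inRange(hsv,(32,100,30),(75,255,255))
n,l,st,c=cv2.connectedComponentsWithStats(m)
for i in range(1,n):
    if st[i,4]>150: print(st[i],c[i],ray(f,T,c[i],0.03).round(3))
E
```

```text
wrist lime_a_mid none
wrist lime_b_mid 0.91 [0.329 0.182 0.025] [180. 186.]
wrist lime_b_mid 0.76 [0.454 0.274 0.032] [276. 111.]
wrist lime_b_mid 0.58 [0.327 0.337 0.025] [161.  53.]
wrist lime_c_mid none
wrist mandarin_a_mid none
wrist tray 0.91 [0.522 0.228 0.002] [333. 146.]
wrist lime_a_mid none
[ 259   94   45   39 1271] [280.68450039 113.15735641] [0.459 0.271 0.03 ]
[278 233  34  35 846] [295.1678487  251.13829787] [0.473 0.093 0.03 ]
[494 319  34  24 298] [513.10067114 329.10402685] [ 0.782 -0.03   0.03 ]
```

View pics/tray2.png

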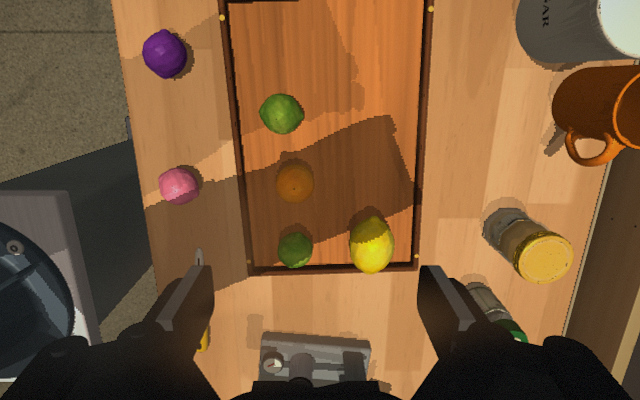

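```bash
python3 - <<'E'
from h import *
ctrl.movep([0.46,-0.17,0.38],down(0))
f,T=grab("wrist","box1"); find("wrist",f,T,["fresh_box","box_in","mandarin_b_mid","lid_tab","lever_grip","lime_a_mid"]); 
f,T=grab("side","side1"); find("side",f,T,["fresh_box","box_in","mandarin_b_mid","lid_tab","lever_grip","lime_a_mid"]); 
cv2.imwrite("pics/side1c.png",cv2.resize(f["color"][120:380,200:460],None,fx=2.3,fy=2.3))
E
```

```text
wrist fresh_box 0.68 [ 0.484 -0.227 -0.   ] [332. 177.]
wrist box_in 0.88 [ 0.48  -0.269  0.005] [329. 205.]
wrist mandarin_b_mid 0.73 [ 0.497 -0.182  0.027] [343. 150.]
wrist lid_tab 0.81 [ 0.596 -0.277  0.238] [471. 305.]
wrist lever_grip 0.89 [ 0.417 -0.086  0.199] [262.  74.]
wrist lime_a_mid none
side fresh_box 0.67 [ 0.485 -0.23   0.001] [304. 303.]
side box_in 0.82 [ 0.476 -0.269  0.006] [303. 315.]
side box_in 0.24 [ 0.482 -0.332  0.032] [309. 330.]
side mandarin_b_mid 0.57 [ 0.497 -0.191  0.027] [306. 285.]
side lid_tab 0.84 [ 0.595 -0.277  0.243] [352. 247.]
side lever_grip 0.92 [ 0.416 -0.092  0.2  ] [266. 218.]
side lever_grip 0.69 [0.759 0.116 0.004] [366. 207.]
side lever_grip 0.61 [ 0.483 -0.23   0.002] [303. 303.]
side lever_grip 0.49 [0.473 0.095 0.03 ] [283. 217.]
side lever_grip 0.24 [ 0.475 -0.269  0.006] [303. 315.]
side lime_a_mid none
```

View pics/box1.png

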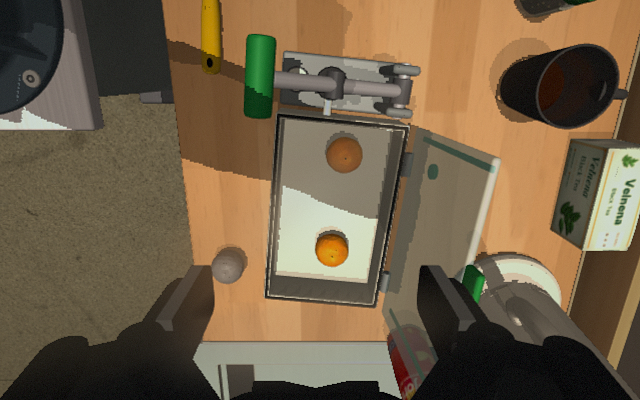

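View pics/side1c.png

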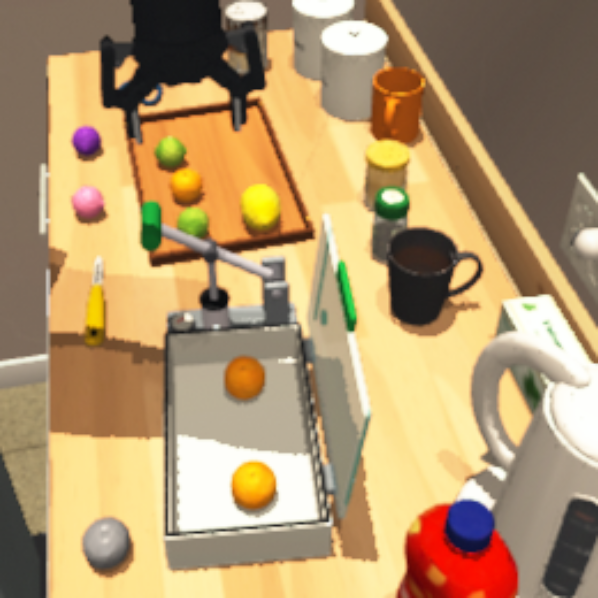

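```bash
python3 - <<'E'
from h import *
f,T=grab("wrist")
P=[ray(f,T,u,.062)[:2] for u in [(277,114),(409,127),(377,305),(266,297)]]; print(np.round(P,3))
L=np.array([[-.083,.093],[.083,.093],[.083,-.173],[-.083,-.173]])
P=np.array(P);c=P.mean(0);lc=L.mean(0);H=(L-lc).T@(P-c);th=np.arctan2(H[0,1]-H[1,0],H[0,0]+H[1,1]);Rm=np.array([[np.cos(th),-np.sin(th)],[np.sin(th),np.cos(th)]])
o=c-Rm@lc;print("yaw",th,"origin",o,"res",(P-o-L@Rm.T).round(4))
for u in [(344,155),(332,250)]: print(ray(f,T,u,.03))
E
```

```text
[[ 0.413 -0.132]
 [ 0.575 -0.148]
 [ 0.549 -0.404]
 [ 0.388 -0.39 ]]
yaw -0.09576470721244514 origin [ 0.48502771 -0.22862622] res [[ 0.0018 -0.0037]
 [-0.002  -0.0037]
 [-0.0021  0.0048]
 [ 0.0023  0.0026]]
[ 0.49819723 -0.1892264   0.03      ]
[ 0.4839733  -0.33145685  0.03      ]
```

```bash
cat >> h.py <<'E'
BO=np.array([.485,-.2285]); BY=-.098
def b2w(x,y,z=0):
    c,s=np.cos(BY),np.sin(BY); return np.array([BO[0]+c*x-s*y,BO[1]+s*x+c*y,z])
def t(): return round(ctrl.sense()["time_s"],1)
def pick(p,z,yaw,op=.072,hi=.28,eff=50):
    q=down(yaw)
    ctrl.movep([p[0],p[1],hi],q); fingers.grip(op,eff)
    ctrl.servo_line([p[0],p[1],z],q,.2); print("before close",ctrl.sense()["ft_force"].round(1))
    fingers.grip(.03,eff); o=ctrl.sense()["opening"]; print("open",o)
    ctrl.servo_line([p[0],p[1],hi],q,.2)
    print("lifted",ctrl.sense()["opening"],t())
def place(p,z,yaw,op=.062,hi=.28):
    q=down(yaw)
    ctrl.movep([p[0],p[1],hi],q); print("over",ctrl.sense()["opening"])
    ctrl.servo_line([p[0],p[1],z],q,.2)
    o=ctrl.sense()["opening"]; print("at place",o,ctrl.sense()["ft_force"].round(1))
    fingers.grip(op); ctrl.pause(.2)
    ctrl.servo_line([p[0],p[1],hi],q,.2); print(t())
E
python3 - <<'E'
from h import *
print(t())
q=down(np.pi+BY); print(ctrl.solve_ik([.497,-.187,.28],q),ctrl.solve_ik([.497,-.187,.03],q))
pick([.4975,-.187],.031,np.pi+BY)
grab("wrist","m1")
place([.565,.215],.031,np.pi)
grab("scene","m1s");grab("side","m1d")
E
```

```text
6.5
[-0.35987272  0.27615773  0.12713448  1.42177308  0.         -1.83266905] [-0.35987272  0.41954921 -0.32940138  0.82184573  0.         -1.83266905]
before close [ 0.3 -0.2 -0.8]
open 0.04446988892744527
lifted 0.04461292693822124 12.5
over 0.04459303071226048
at place 0.04476367436597077 [ 0.6 -0.3 -0.7]
17.4
```

View pics/m1s.png

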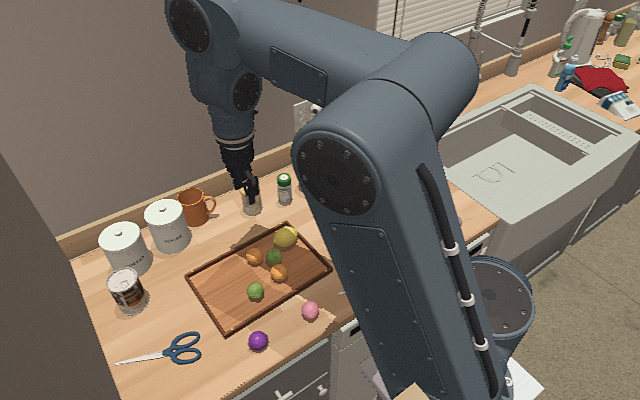

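View pics/m1d.png

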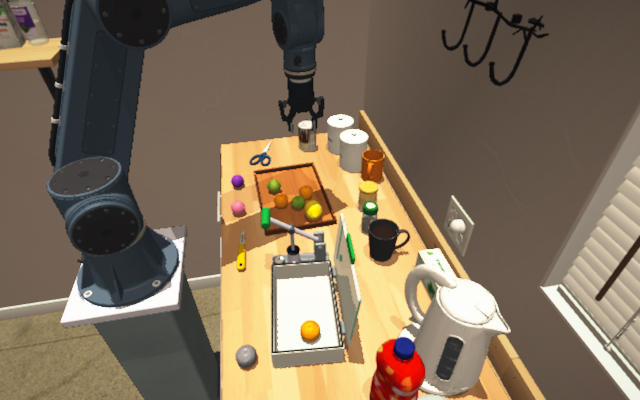

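```bash
python3 - <<'E'
from h import *
pick([.483,-.3315],.031,np.pi+BY)
place([.55,.325],.031,np.pi)
ctrl.movep([0.50,0.23,0.33],down(0))
f,T=grab("wrist","tray3"); find("wrist",f,T,["lime_b_mid","mandarin_a_mid","lemon_mid"])
hsv=cv2.cvtColor(f["color"],cv2.COLOR_BGR2HSV)
m=cv2.inRange(hsv,(32,100,30),(75,255,255))
n,l,st,c=cv2.connectedComponentsWithStats(m)
for i in range(1,n):
    if st[i,4]>150: print(st[i],c[i],ray(f,T,c[i],0.03).round(3))
grab("side","side3");print(t())
E
```

```text
before close [-0.1 -0.8  0.8]
open 0.04668732983089354
lifted 0.04679036891945375 22.9
over 0.04639412583907903
at place 0.04639129640765903 [-1.2 -2.   2.5]
28.5
wrist lime_b_mid 0.97 [0.327 0.337 0.024] [161.  52.]
wrist lime_b_mid 0.73 [0.456 0.272 0.031] [278. 112.]
wrist lime_b_mid 0.59 [0.329 0.179 0.025] [180. 187.]
wrist mandarin_a_mid 0.84 [0.474 0.186 0.029] [295. 183.]
wrist lemon_mid 0.96 [0.569 0.102 0.034] [369. 246.]
[ 259   93   44   40 1276] [280.37931034 112.72648903] [0.459 0.271 0.03 ]
[327 184  33  33 761] [343.97766097 200.19185283] [0.536 0.164 0.03 ]
31.3
```

View pics/tray3.png

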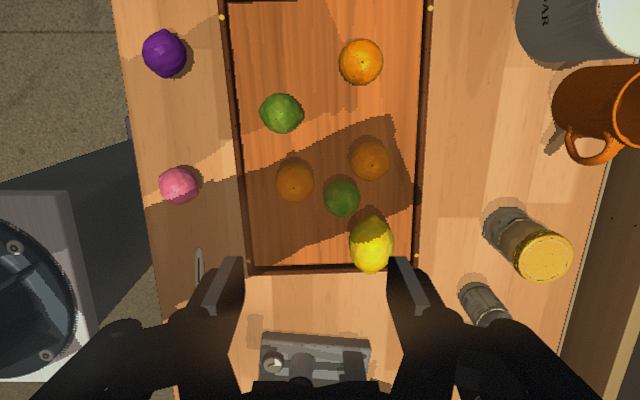

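View pics/side3.png

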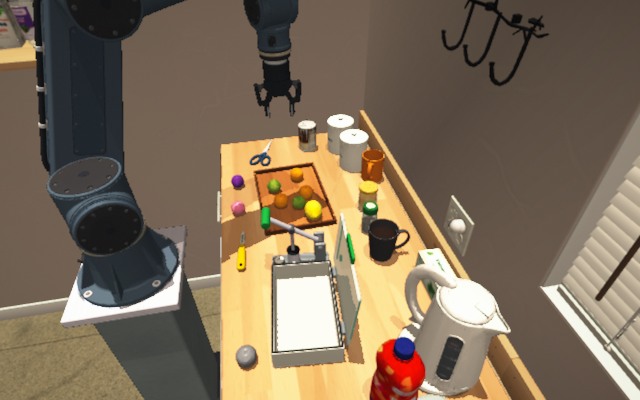

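```bash
python3 - <<'E'
from h import *
for y in (-np.pi/2,np.pi/2): print(ctrl.solve_ik([.457,.272,.028],down(y)))
pick([.457,.271],.028,np.pi/2,op=.07)
p=b2w(-5,0);p=b2w(-.005,-.095)
place(p,.0305,np.pi+BY)
ctrl.movep([0.50,0.23,0.33],down(0))
f,T=grab("wrist","tray4")
hsv=cv2.cvtColor(f["color"],cv2.COLOR_BGR2HSV)
m=cv2.inRange(hsv,(32,100,30),(75,255,255))
n,l,st,c=cv2.connectedComponentsWithStats(m)
for i in range(1,n):
    if st[i,4]>150: print(st[i],c[i],ray(f,T,c[i],0.03).round(3))
grab("side","side4");print(t())
E
```

```text
[ 0.53687227  0.42324625 -0.32950757  0.8180425   0.         -2.60472038]
[ 0.53687227  0.42324625 -0.32950757  0.8180425   0.          0.53687227]
before close [0.9 0.2 0.5]
open 0.043047791578556434
lifted 0.04322915112804624 36.1
over 0.04290714733037175
at place 0.04303741818602951 [-0.3  0.5 -1. ]
41.6
[327 184  33  32 754] [343.94297082 199.92572944] [0.536 0.164 0.03 ]
45.1
```

View pics/tray4.png

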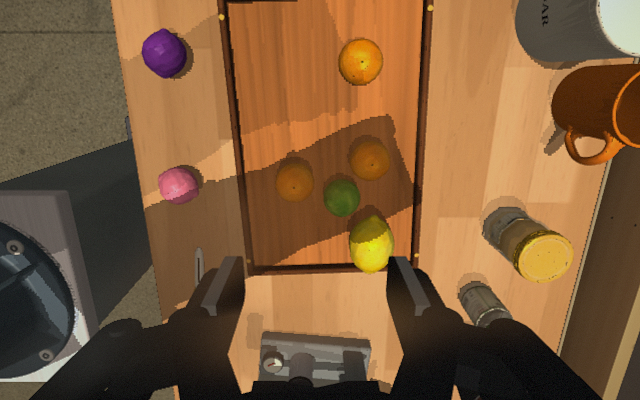

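View pics/side4.png

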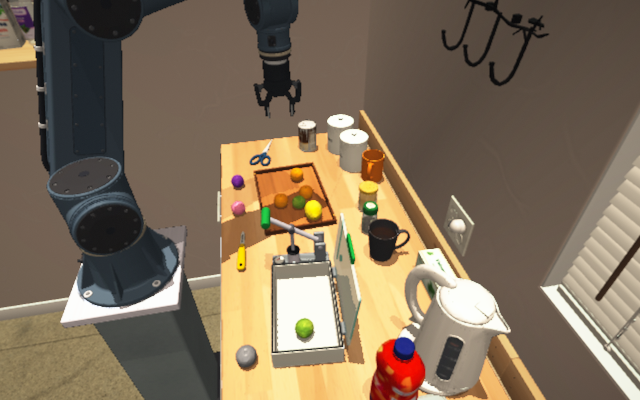

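```bash
python3 - <<'E'
from h import *
f,T=grab("wrist"); c=ray(f,T,(342,198),.032); print(c)
pick(c,.028,np.radians(15),op=.062)
place(b2w(-.005,.0),.0305,np.pi+BY,op=.062)
ctrl.movep([0.46,-0.17,0.38],down(0))
f,T=grab("wrist","box5"); find("wrist",f,T,["lid_tab","lever_grip","box_in"])
f,T=grab("side","side5"); find("side",f,T,["lid_tab","lever_grip"]);print(t())
E
```

```text
[0.53293947 0.16706466 0.032     ]
before close [-0.5 -0.9 -0.6]
open 0.041883567156342526
lifted 0.04180680295981075 49.0
over 0.0414810891308584
at place 0.041494281119773886 [ 1.3 -1.7  0.2]
55.3
wrist lid_tab 0.87 [ 0.597 -0.278  0.24 ] [473. 305.]
wrist lever_grip 0.89 [ 0.417 -0.089  0.197] [264.  77.]
wrist box_in 0.96 [ 0.479 -0.269  0.009] [329. 205.]
side lid_tab 0.59 [ 0.591 -0.282  0.239] [351. 250.]
side lever_grip 0.83 [ 0.414 -0.096  0.201] [265. 218.]
58.3
```

View pics/box5.png

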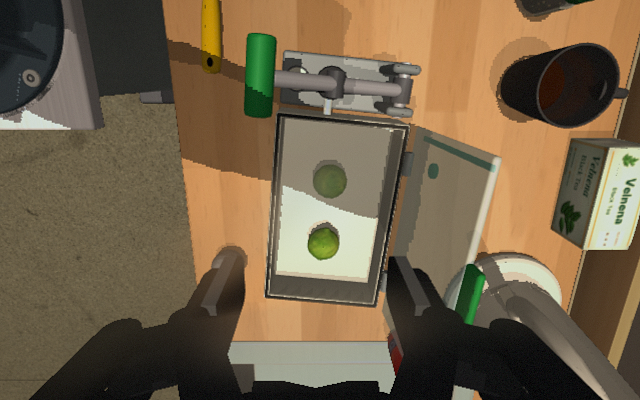

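View pics/side5.png

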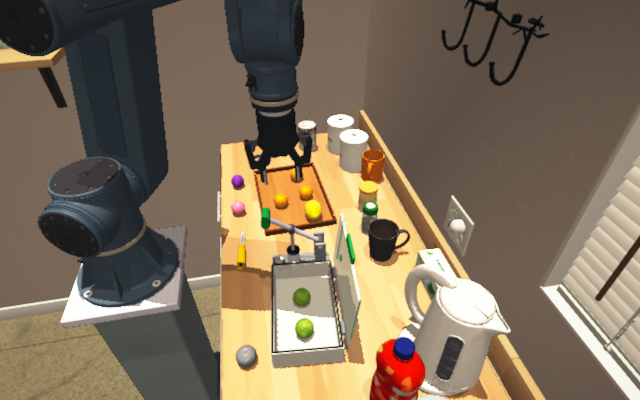

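```bash
python3 - <<'E'
from h import *
fingers.grip(0.0,50)
ctrl.movep([0.58,-0.20,0.38],down(0))
f,T=grab("wrist","lid6"); print(T[:3,3])
f,T=grab("side"); cv2.imwrite("pics/side6.png",cv2.resize(f["color"][180:400,260:540],None,fx=2.8,fy=2.7))
for u in [(410,300),(422,275),(470,290)]:
  for z in (.2,.25): print(u,z,ray(f,T,u,z))
E
```

```text
[ 0.58003883 -0.11839263  0.5057916 ]
(410, 300) 0.2 [ 0.68496528 -0.40903894  0.2       ]
(410, 300) 0.25 [ 0.66477393 -0.44246526  0.25      ]
(422, 275) 0.2 [ 0.73484227 -0.35175318  0.2       ]
(422, 275) 0.25 [ 0.71092815 -0.38945525  0.25      ]
(470, 290) 0.2 [ 0.81731911 -0.40992187  0.2       ]
(470, 290) 0.25 [ 0.787249   -0.44328228  0.25      ]
```

View pics/lid6.png

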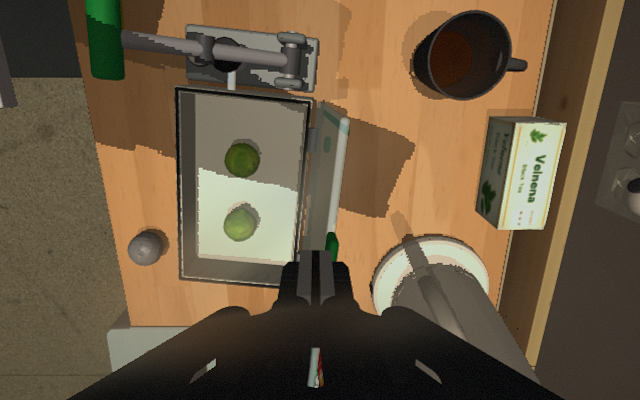

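View pics/side6.png

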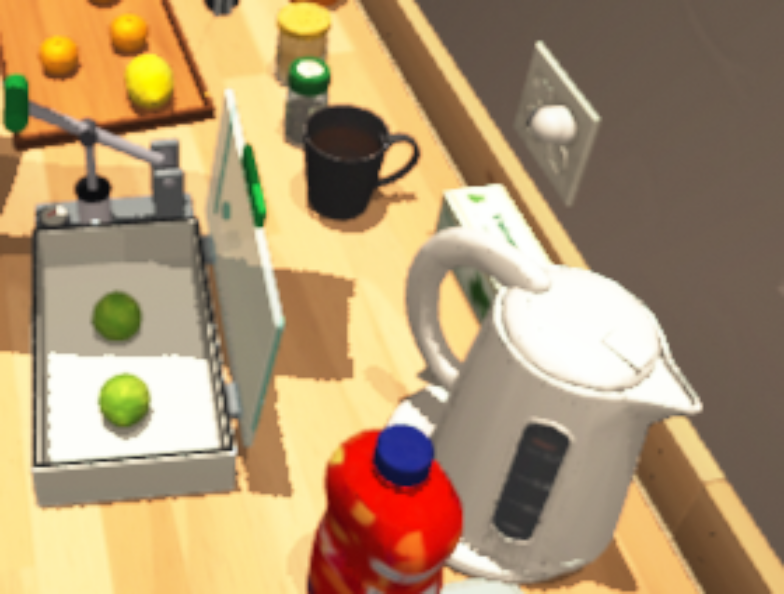

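```bash
cat > lid.py <<'E'
from h import *
q=down(np.pi/2+BY); yl=-.01
def tip(xl,zl): p=b2w(xl,yl,zl+.017); return p
def c(a,r=.15,w=.011):
    n=np.array([np.sin(a),np.cos(a)]); S=np.array([.087-r*np.cos(a),.064+r*np.sin(a)])+.008*n
    return S+w*max(np.sin(a),0)*n
E
python3 - <<'E'
from lid import *
for a in (1.68,1.2,.6,0): p=c(a); print(a,p, ctrl.solve_ik(tip(*p),q))
p0=tip(.160,.33); 
ctrl.movep(p0,q)
print(t(),ctrl.sense()["ft_force"])
ctrl.servo_line(tip(.160,.205),q,.15); print(ctrl.sense()["ft_force"])
for a in (1.72,1.62,1.5,1.35,1.2):
    ctrl.servo_line(tip(*c(a)),q,.12); print(a,ctrl.sense()["ft_force"].round(1))
grab("side","lid7");print(t())
E
```

```text
1.68 [0.1221697  0.21104287] [-0.39207265  0.55694626  0.41564256  1.42949263  0.         -0.29407265]
1.2 [0.04965831 0.21041977] [-0.42792755  0.3984521   0.16678135  1.33912558  0.         -0.32992755]
0.6 [-0.02877617  0.16042527] [-0.47750699  0.26258354 -0.15067254  1.15754024  0.         -0.37950699]
0 [-0.063  0.072] [-0.50386269  0.26661187 -0.38324901  0.92093545  0.         -0.40586269]
61.0 [ 0.21446106  0.18367554 -0.70106333]
[-1.03220023 -0.59114642  0.15620001]
1.72 [-0.1  0.2 -0.7]
1.62 [ 0.1  0.5 -0.1]
1.5 [ 0.6  0.2 -0.1]
1.35 [ 0.  -0.6  0.6]
1.2 [-0.1 -0.3  1. ]
64.1
```

View pics/lid7.png

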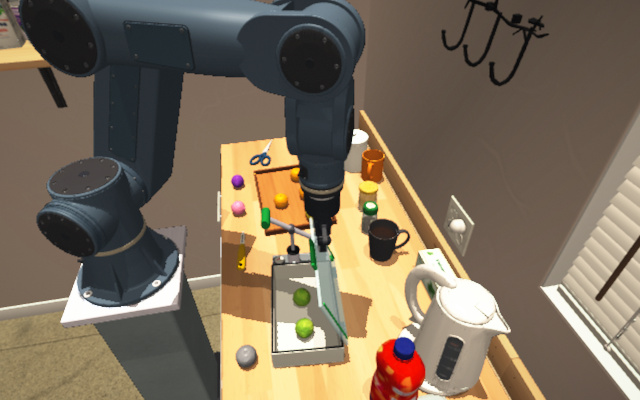

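Lid follows (its front edge is now leaning over the box, around (330,300)). Continue down.

```bash
python3 - <<'E'
from lid import *
for a in (1.0,.8,.6,.45,.3,.15,.05):
    ctrl.servo_line(tip(*c(a)),q,.1); print(a,ctrl.sense()["ft_force"].round(1))
p=c(0)
for dz in (.004,.002,0,-.001,-.002,-.003,-.004,-.005,-.006):
    ctrl.servo_line(tip(p[0],p[1]+dz),q,.03); F=ctrl.sense()["ft_force"]; print(dz,F.round(1))
    if F[2]>18: break
ctrl.pause(.2);print(ctrl.sense()["ft_force"])
ctrl.servo_line(tip(p[0],.16),q,.15)
ctrl.servo_line(tip(p[0],.33),q,.25)
f,T=grab("side","lid8");find("side",f,T,["lid_tab","lever_grip"]);print(t())
E
```

```text
1.0 [ 0.9 -1.1  0.4]
0.8 [ 0.1 -0.3 -0.3]
0.6 [1.  0.1 0.2]
0.45 [0.2 0.7 0.9]
0.3 [ 0.8 -0.1  0.2]
0.15 [0.7 0.4 0. ]
0.05 [-0.6  0.6 -0.4]
0.004 [ 0.2 -0.2 -0.9]
0.002 [ 0.2 -1.   0.7]
0 [0.9 0.4 2.6]
-0.001 [-5.4  2.5 20.2]
[-5.59004753  3.77218494 19.59361595]
side lid_tab 0.81 [ 0.388 -0.259  0.076] [266. 301.]
side lever_grip 0.9 [ 0.418 -0.094  0.2  ] [267. 218.]
69.9
```

View pics/lid8.png

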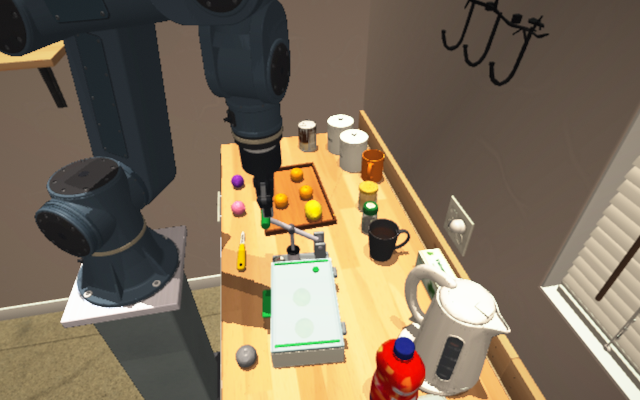

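```bash
cat > lev.py <<'E'
from h import *
q=down(np.pi/2+BY)
def P(th,up=0):
    b=.61-th; p=b2w(.055-.17*np.cos(b),.132,.1+.17*np.sin(b)+.012+.017+up); return p
def stroke():
    ctrl.servo_line(P(0,.004),q,.15)
    for th in np.linspace(.1,.6,6):
        ctrl.servo_line(P(th),q,.12); print(round(th,2),ctrl.sense()["ft_force"].round(1),end=" ")
    print()
    for dz in np.arange(-.001,-.012,-.001):
        ctrl.servo_line(P(.6,dz),q,.03); F=ctrl.sense()["ft_force"]; print(round(dz,3),F.round(1))
        if F[2]>28: break
    ctrl.pause(.3); s=ctrl.sense(); print("bottom tipz",s["position"][2]-.017,s["ft_force"].round(1))
E
python3 - <<'E'
from lev import *
print(t(),ctrl.solve_ik(P(0,.06),q),ctrl.solve_ik(P(.6),q))
fingers.grip(0,50)
ctrl.movep(P(0,.08),q)
ctrl.servo_line(P(0,.02),q,.15)
stroke()
f,T=grab("side","lev1");find("side",f,T,["lever_grip"])
cv2.imwrite("pics/lev1.png",cv2.resize(f["color"][150:370,200:420],None,fx=2.7,fy=2.7)); print(t())
E
```

```text
69.9 [-0.21148888  0.05118419 -0.12641872  1.39319342  0.         -0.11348888] [-0.22032194  0.0571455  -0.52223674  0.99141409  0.         -0.12232194]
0.1 [-3.5 -0.1  8.1] 0.2 [-3.4  0.7  7.7] 0.3 [-1.9 -0.1  8.8] 0.4 [-1.3  0.7  8.6] 0.5 [-1.4 -0.3 11. ] 0.6 [-1.2 -0.7 10. ] 
-0.001 [-1.9 -0.4  9.2]
-0.002 [-3.4 -0.5 10.5]
-0.003 [-6.9  1.8 21. ]
-0.004 [-11.3   2.6  34. ]
bottom tipz 0.11233042185129448 [-11.5   2.3  33.3]
side lever_grip 0.86 [ 0.387 -0.091  0.104] [259. 245.]
74.8
```

View pics/lev1.png

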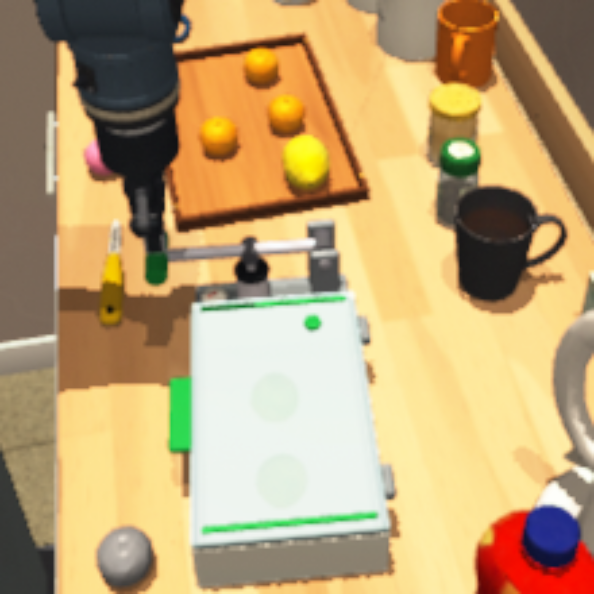

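```bash
python3 - <<'E'
from lev import *
def up():
    ctrl.servo_line(P(.3),q,.15); ctrl.servo_line(P(0,.002),q,.15); ctrl.servo_line(P(0,.03),q,.1); ctrl.pause(.9)
    f,T=grab("side"); find("side",f,T,["lever_grip"],k=1)
up()
for i in range(3): stroke(); up()
ctrl.servo_line(P(0,.1),q,.2)
print(t())
ctrl.movep([.46,-.1,.40],down(np.pi/2)); ctrl.pause(.5)
f,T=grab("side","end"); find("side",f,T,["lever_grip","lid_tab","jar","spice","black_mug"],k=1)
ctrl.movep([0.50,0.05,0.40],down(0)); grab("wrist","endw"); print(t(),fingers and ctrl.sense()["ft_force"])
E
```

```text
side lever_grip 0.77 [ 0.417 -0.093  0.2  ] [266. 218.]
0.1 [-2.5 -0.4  7.3] 0.2 [-4.1  0.   7.4] 0.3 [-2.2  0.   8.3] 0.4 [-1.2  0.1  9. ] 0.5 [-1.7  0.2  9.6] 0.6 [-1.1 -0.  10.4] 
-0.001 [-1.5 -0.9  9.6]
-0.002 [-1.7  0.1  9.6]
-0.003 [-7.1  0.7 21.2]
-0.004 [-10.5   1.5  33.5]
bottom tipz 0.11236348535829004 [-10.2   1.1  33.5]
side lever_grip 0.51 [0.563 0.212 0.027] [305. 192.]
0.1 [-2.2 -0.   7.9] 0.2 [-4.4 -0.3  9.1] 0.3 [-3.4  0.4  7.6] 0.4 [-1.6  0.   8.5] 0.5 [-1.   0.4  9.1] 0.6 [-0.6 -0.8  9.6] 
-0.001 [-1.5  0.1  9.1]
-0.002 [-3.   0.1 10.7]
-0.003 [-7.8  1.  22. ]
-0.004 [-10.9   1.9  34.1]
bottom tipz 0.11232137674804275 [-11.    1.9  33.9]
side lever_grip 0.68 [ 0.418 -0.093  0.2  ] [267. 218.]
0.1 [-3.   0.4  7.9] 0.2 [-3.4 -0.1  8.2] 0.3 [-2.1  0.2  9. ] 0.4 [-1.4  0.   7.4] 0.5 [-0.6  0.4  8. ] 0.6 [-1.2 -0.2  9.4] 
-0.001 [-1.9 -0.3  9.9]
-0.002 [-2.6 -0.2 10.6]
-0.003 [-7.6  0.4 21.4]
-0.004 [-10.9   1.8  32.9]
bottom tipz 0.11232496266851134 [-11.3   2.8  34.2]
side lever_grip 0.74 [ 0.416 -0.093  0.2  ] [266. 218.]
95.2
side lever_grip 0.7 [ 0.417 -0.093  0.202] [267. 217.]
side lid_tab 0.67 [ 0.388 -0.262  0.074] [266. 303.]
side jar 0.97 [0.763 0.114 0.002] [368. 207.]
side spice 0.81 [0.738 0.007 0.004] [370. 229.]
side black_mug 0.75 [ 0.756 -0.101  0.003] [386. 253.]
98.3 [ 0.01704255 -0.36541916 -0.36317406]
```

View pics/end.png

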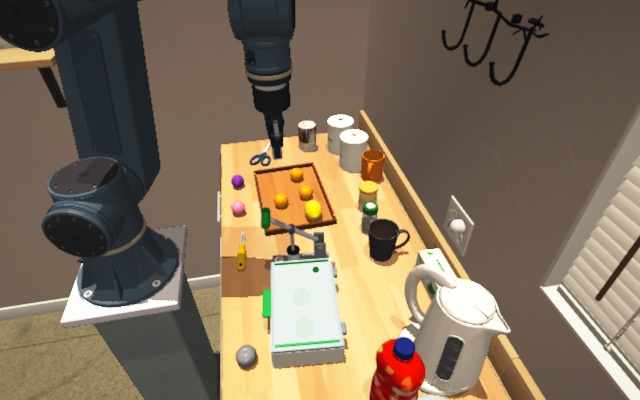

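View pics/endw.png

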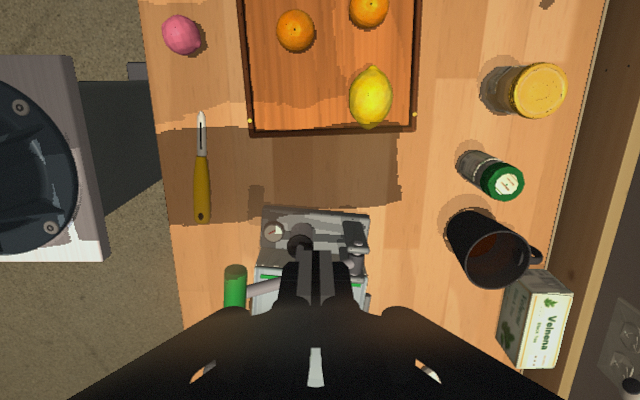

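```bash
python3 -c "
from h import *
job.close_job(); print(t())"
```

```text
the job is handed in; nothing more can be done
the job is handed in; nothing more can be done
```

The job is done and handed in at about 98 s of the 210 s allowed; no verdict was reported.

- **Fruit:** Both limes that were there went into the box, and the two stray mandarins went into the tray. The tray now holds three mandarins and the lemon. I left the pink, purple and grey look-alikes alone.
- **Knocked lime:** One lime was knocked aside early on, and I picked it up from its new spot. The grip held on every carry.
- **Lid:** I pressed the lid shut until it stopped firmly at about 20 N. In the last picture the tab stands at z = 74 mm, against 72 mm expected when shut.
- **Lever:** I pumped it four times. Each stroke met a hard stop at the same height, with about 34 N at the wrist. After strokes 1, 3 and 4 the grip was seen back up at z = 200 mm. After stroke 2 the network mistook a mandarin for the grip, so that return was not seen directly. The next stroke met the lever at the top again.
- **Bystanders:** The jar, spice jar and mug are within measuring error of where they began. The arm ended clear of everything.

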